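# Set washed bench ware back in its matching trays

## Robot

A 6-joint arm with a two-finger parallel gripper is mounted at the origin on a cart in front of the work surface, level with it; the furniture and walls round the work are solid. World frame = base frame: x ahead of the robot, y to its left, z up, the work surface at z = 0. Lengths are in m, angles in degrees, forces in N, time in s.
With the tool pointing down it reaches from about 0.25 to 0.725 m from the base axis. Payload 9.7 kg.
Tool frame: the origin (TCP) lies at the very end of the fingers, on their centre line; the grasp point (between the pads) lies 19 mm behind it (bot.grip_depth is the distance from the TCP to the grasp point, in m); z points along the fingers, y is the direction in which the jaws open and shut (so a half turn about z gives the same grasp; the last joint's range is limited). The gripper opens to 85 mm and grips with 20 to 120 N. Pads are 22 mm wide; open, the fingers measure 114 mm over their backs; the gripper's body (76 mm by 85 mm) begins 54 mm behind the grasp point. The pads swing forward as they close: fully open they stand 13 mm farther back than shut.
Start: joints at [70.818, 4.979, 10.078, 95.1, 0, 90], TCP at [0.181, 0.519, 0.231] pointing down, gripper open.
Joint ranges: [-179.16, 179.16], [-48.56, 103.87], [-65.8, 70.77], [-126.05, 130.52], [-82.76, 87.17], [-180, 180]. Speed limits (degrees/s): [127.2, 127.2, 147.25, 180, 180, 180].

## Interface

Orientations are given as [roll, pitch, yaw] about the fixed x, y, z axes, in that order (R = Rz(yaw) Ry(pitch) Rx(roll)).
In Python, from workcell import telemetry, optics, order, bot gives the robot as it stands. The module is installed in compiled form; this text tells all that it offers.
- The arm moves only by the shell command python3 -m inch 'ROWS' [FORCE]. ROWS is JSON, a list of rows, each a list of 7 numbers: the shift along the tool's x, y, z in m, then the turn, a rotation vector about the tool's x, y, z in rad, then the closure, from 0 (fully open) to 1 (shut). In form: [[tx, ty, tz, rx, ry, rz, grip], ...]. A call has 1 to 12 rows; each row is the pose to reach, as a shift and turn from the pose commanded when the call began, along the tool's axes at that moment; what a row does not reach only later rows make up. A row lasts 1/12 s, in which the tool goes at most 41.7 mm and 7.16 degrees, less where a joint would pass 70% of its speed; a pose out of reach is approached as far as the arm can. A call with a gripper value outside its range is refused whole. The fingers move at their own pace and stop on an object; FORCE is the grip in N (left out, the last holds). Time passes only in rows, so rows that repeat a pose let the fingers close. It gives the time, the measured TCP pose, the force and the opening at its end, in the units of the state.
- telemetry.get_obs(): the state, without advancing time (a new reading comes with each control period).
- optics.camera(name): name is "scene" or "top" or "wrist"; returns (picture, depth): 400x640x3 uint8, red, green, blue; 400x640 float32, m along the optical axis (not along the pixel's ray), 0 where there is no reading.
- optics.camera_info(name): a dict with "camera_matrix" (3x3 intrinsics, pixels), "xyz" and "attitude" of the camera in the world; the wrist camera has in their place "mount" (4x4, takes a point from camera to tool coordinates, whose origin is the TCP and whose axes are the flange's). Camera axes: x right, y down, z forward; pixel columns grow to the right and rows downward; lengths in m; the calibration is good to about 2 mm. A picture is of the moment at which its call begins: read the wrist's pose just before it. camera_info takes no time and is no camera call.
- order.job_done(): hands the job in, once; it reports no verdict.
The state is a dict: "time": time; "q": joint angles; "qd": joint speeds; "joint_efforts": joint torques, N m; "ee_pos": TCP position; "tcp_rot": TCP orientation; "wrist_force": force on the tool from outside, world axes, zero at the start; "torque": the same for the moment, N m; "opening": finger opening in m.
Only numpy, scipy, OpenCV 4.12 (cv2) and the standard library are available. Lean on these libraries where they do the work, as an engineer would, in place of code of your own. Each camera call takes 0.05 s, during which the arm holds its last target. There are 200 camera calls.

## Task

Put the ware back at its station: stand the wide steel pot, the measuring cylinder, the timer and the dropper bottle each in the low grey tray that matches its base in shape and size, fully down on the tray's floor inside the lip. Stand the narrow steel pot inside the wide one, down on its floor, with its handle fanned out sideways, somewhere near square to the wide pot's handle. Keep everything upright and leave the conical flask where it is.

Things in the scene. Friction and masses are not known exactly. Their poses are not given: they have to be found in the camera images.
- pot_large: Wide stainless-steel pot, open on top: outer diameter 66 mm, height 48 mm, wall 2.5 mm, floor 3 mm thick (inner diameter 61 mm). Origin at the centre of its underside, z up. A wire-loop handle 17 mm wide leaves the rim along the pot's +x and turns steeply up, ending 60 mm from the pot's axis, 86 mm above its underside. 140 g. Can be gripped from above across the outside of the wall, along its y.
- pot_small: Narrow, taller open steel pot: outer diameter 46 mm, height 80 mm. Origin at the centre of its underside, z up. A straight level wire-loop handle 17 mm wide leaves it along its +x, 74 mm up, ending 65 mm from its axis. 90 g. Inside the wide pot it has 7 mm of play all round and stands 35 mm proud of the rim; the two handles foul each other if they point the same way.
- cylinder: Measuring cylinder, 193 mm tall: clear tube 28 mm in diameter with red graduations on a blue hexagonal plastic foot, 55 mm across flats, 63 mm across corners, 12 mm thick. Origin at the centre of its underside, z up along the tube. Grip it by the tube, near its upper end if the gripper's body is low over the fingers. 85 g.
- timer: White and dark-blue lab timer lying on its back: a flat block 70 mm (x) by 64 mm (y) by 16 mm thick. Origin at the centre of its underside, z up. 75 g.
- dropper_bottle: Small amber dropper bottle with a black teat, 33 mm in diameter over its lower body, 102 mm tall. Origin at the centre of its underside, z up. Its teat tapers: grip it by the shoulder or body, 30 to 60 mm above its underside. 70 g.
- tray_pot: Fixed low grey plastic tray, the large round one: inner diameter 82 mm, outer 90 mm. Origin at the centre of its underside on the worktop, z up; floor 2 mm above the origin, lip top 8 mm.
- tray_hex: Fixed low grey plastic tray, hexagonal: 73 mm across flats inside, 81 mm outside. Origin at the centre of its underside on the worktop, z up; floor 2 mm above the origin, lip top 8 mm; a flat faces its +x.
- tray_timer: Fixed low grey plastic tray, rectangular: 86 mm (its x) by 80 mm (its y) inside, walls 4 mm. Origin at the centre of its underside on the worktop, z up; floor 2 mm above the origin, lip top 6 mm.
- tray_dropper: Fixed low grey plastic tray, the small round one: inner diameter 49 mm, outer 57 mm. Origin at the centre of its underside on the worktop, z up; floor 2 mm above the origin, lip top 8 mm.
- flask_250: Bystander: clear glass conical flask, 84 mm wide at the foot, 141 mm tall, standing at the back. Origin at the centre of its underside, z up. Not to be moved.
Not all that is in view belongs to the job. Of the things that look like the timer, take the one that is nearest to the robot's base at the start.

How it is judged:
By the outcome, as a careful person would: the job done as asked, in the order asked, and still so for the second after the job is handed in, with the robot touching nothing.
It also fails if it takes over 115 s, if anything falls off the work surface, if the arm or the gripper's body presses on something with over 40 N, if the wrist force passes 120 N, or if a joint passes its speed limit or range.

## Working session

There is one attempt and no reset: what is moved stays moved. The work goes in short steps, Python scripts to look and compute and a shell command to move; the robot and the scene stay as the last step left them, time stands still between calls to the robot, and variables do not carry over. Pictures are saved under pics/ and viewed, about 12 in all and at most 16, crops included, and the job is handed in when it is done.

```bash
mkdir -p pics; ls; python3 - <<'E'
from workcell import telemetry, optics
import cv2
print(telemetry.get_obs())
for n in ("top","scene"):
    print(n,optics.camera_info(n))
    p,d=optics.camera(n); cv2.imwrite(f"pics/{n}0.png",p[:,:,::-1])
    import numpy as np; np.save(f"{n}0.npy",d)
print(optics.camera_info("wrist"))
E
```

```text
pics
{'time': 0.0, 'q': array([ 7.08185238e+01,  5.01183713e+00,  1.00343417e+01,  9.51002324e+01,
       -6.79529527e-04,  9.00005239e+01]), 'qd': array([ 0.08359224, -0.04486781, -0.08356102, -0.0115822 ,  0.0624873 ,
        0.04311118]), 'joint_efforts': array([-1.73858789e-03, -5.20389998e+01,  4.64803505e+01,  1.63810834e-02,
        8.68305756e-05, -3.62655442e-06]), 'ee_pos': array([0.18063495, 0.51924311, 0.230575  ]), 'tcp_rot': array([-1.79922272e+02,  6.80239582e-04,  1.60818001e+02]), 'wrist_force': array([ 0.19134222,  0.11383027, -0.76550872]), 'torque': array([ 0.0277605 , -0.03375172, -0.00963589]), 'opening': 0.08523228050378047}
top {'camera_matrix': array([[498.47378104,   0.        , 313.93366931],
       [  0.        , 498.47378104, 212.84364876],
       [  0.        ,   0.        ,   1.        ]]), 'xyz': array([ 0.53376619, -0.08540231,  1.22071526]), 'attitude': array([-176.45997412,   -0.23233288,  -89.47238126])}
scene {'camera_matrix': array([[408.23567407,   0.        , 317.09942466],
       [  0.        , 408.23567407, 199.66461645],
       [  0.        ,   0.        ,   1.        ]]), 'xyz': array([-0.0674565 , -0.48009504,  0.73190371]), 'attitude': array([-131.59980394,   -0.32025072,  -60.54335365])}
{'camera_matrix': array([[325.217013 ,   0.       , 323.4298309],
       [  0.       , 325.217013 , 198.9803228],
       [  0.       ,   0.       ,   1.       ]]), 'mount': array([[-1.35462763e-03, -9.66165673e-01, -2.57918703e-01,
         6.61641529e-02],
       [ 9.99997402e-01, -8.35986565e-04, -2.12052320e-03,
         6.10379156e-04],
       [ 1.83316015e-03, -2.57920905e-01,  9.66164296e-01,
        -1.42745690e-01],
       [ 0.00000000e+00,  0.00000000e+00,  0.00000000e+00,
         1.00000000e+00]])}
```

View pics/top0.png

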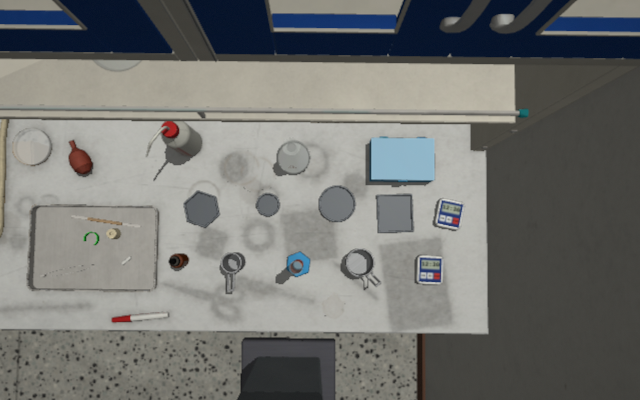

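View pics/scene0.png

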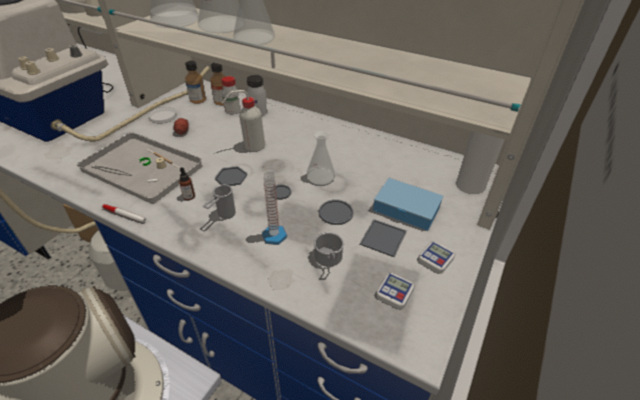

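The look-alikes are two timers, at top pixels (430,270) and (450,214). The round trays are at (337,204) large and (268,205) small. The pots are at (358,264) wide and (233,262) narrow. The cylinder's blue foot is near (299,264), the bottle at (178,261) and the red wash bottle is a distractor. I'll measure these and check a crop.

```bash
cat > h.py <<'E'
import numpy as np, cv2
from scipy.spatial.transform import Rotation as R
from workcell import telemetry, optics
def cam(n):
    i=optics.camera_info(n); K=i["camera_matrix"]
    if n=="wrist":
        o=telemetry.get_obs(); M=i["mount"]; Rt=R.from_euler("xyz",o["tcp_rot"],degrees=True).as_matrix()
        return K,Rt@M[:3,:3],Rt@M[:3,3]+o["ee_pos"]
    return K,R.from_euler("xyz",i["attitude"],degrees=True).as_matrix(),i["xyz"]
def ray(c,uv,z):
    K,Rm,t=c; uv=np.atleast_2d(uv).astype(float)
    d=np.c_[uv,np.ones(len(uv))]@np.linalg.inv(K).T@Rm.T
    return t+d*((z-t[2])/d[:,2])[:,None]
def proj(c,P):
    K,Rm,t=c; p=(np.atleast_2d(P)-t)@Rm@K.T; return p[:,:2]/p[:,2:]
def cloud(c,d):
    K,Rm,t=c; v,u=np.indices(d.shape); 
    p=np.stack([u,v,np.ones_like(u)],-1)*d[...,None]@np.linalg.inv(K).T@Rm.T+t
    p[d==0]=np.nan; return p
def snap(n,name):
    c=cam(n); p,d=optics.camera(n); cv2.imwrite(f"pics/{name}.png",p[:,:,::-1]); return c,p,d
E
python3 - <<'E'
from h import *
im=cv2.imread("pics/top0.png"); c=cam("top"); P=cloud(c,np.load("top0.npy"))
cv2.imwrite("pics/crop1.png",cv2.resize(im[185:300,160:475],None,fx=2.5,fy=2.5,interpolation=cv2.INTER_CUBIC))
g=cv2.cvtColor(im,cv2.COLOR_BGR2HSV)
def comps(m,name,z):
    m=m.astype(np.uint8); m[:185]=0;m[300:]=0;m[:,:160]=0;m[:,475:]=0
    for k in cv2.findContours(m,cv2.RETR_EXTERNAL,cv2.CHAIN_APPROX_NONE)[0]:
        if cv2.contourArea(k)<60: continue
        w=ray(c,k[:,0],z)[:,:2].astype(np.float32); r=cv2.minAreaRect(w); M=cv2.moments(k)
        print(name,"px",k[:,0].mean(0).round(),"rect",np.round(r[0],4),np.round(r[1],4),round(r[2],1),"circ",[np.round(x,4) for x in cv2.minEnclosingCircle(w)])
H,S,V=g[...,0],g[...,1],g[...,2]
print("tray col",im[205,337],"bench",im[230,400])
comps((V<110)&(S<70),"dark",.006)
comps((H>95)&(H<115)&(S>150),"blue",.012)
for z in [.02,.04,.07]:comps((P[...,2]>z),f"h>{z}",z)
for u,v in [(430,270),(450,214),(358,264),(337,204),(380,230),(233,262),(299,264)]: print(u,v,P[v,u].round(4))
E
```

```text
tray col [121 119 115] bench [103 100  97]
dark px [288. 272.] rect [ 0.4618 -0.0263] [0.0274 0.0687] 38.3 circ [array([ 0.4645, -0.0251]), np.float64(0.0354)]
dark px [178. 264.] rect [0.4829 0.2388] [0.0463 0.033 ] 82.4 circ [array([0.4894, 0.2374]), np.float64(0.0238)]
dark px [231. 272.] rect [0.4652 0.1149] [0.0535 0.1003] 65.9 circ [array([0.4612, 0.1062]), np.float64(0.0506)]
dark px [357. 265.] rect [ 0.4844 -0.1929] [0.0701 0.0778] 0.5 circ [array([ 0.4873, -0.1934]), np.float64(0.0405)]
dark px [394. 214.] rect [ 0.61   -0.2864] [0.092  0.0866] 3.0 circ [array([ 0.6099, -0.2857]), np.float64(0.0612)]
dark px [268. 205.] rect [0.6287 0.0242] [0.0547 0.0544] 31.7 circ [array([0.628 , 0.0241]), np.float64(0.0286)]
dark px [201. 209.] rect [0.6156 0.1861] [0.0883 0.0798] 70.9 circ [array([0.6159, 0.1849]), np.float64(0.0456)]
dark px [336. 204.] rect [ 0.6325 -0.1446] [0.0858 0.0856] 0.5 circ [array([ 0.6319, -0.1429]), np.float64(0.0458)]
blue px [298. 264.] rect [ 0.4853 -0.0517] [0.0567 0.0502] 49.6 circ [array([ 0.4845, -0.0514]), np.float64(0.0292)]
h>0.02 px [296. 266.] r
[... 791 characters left out ...]
>0.04 px [363. 266.] rect [ 0.4848 -0.2117] [0.098  0.0665] 63.0 circ [array([ 0.4777, -0.2075]), np.float64(0.051)]
h>0.07 px [295. 266.] rect [ 0.4811 -0.0482] [0.0292 0.0324] 45.5 circ [array([ 0.4816, -0.0477]), np.float64(0.0172)]
h>0.07 px [174. 260.] rect [0.4923 0.2321] [0.0237 0.0213] 64.7 circ [array([0.4934, 0.2321]), np.float64(0.0129)]
h>0.07 px [230. 270.] rect [0.4709 0.1066] [0.0476 0.0869] 74.4 circ [array([0.4695, 0.1015]), np.float64(0.0439)]
430 270 [ 0.4732 -0.3701  0.0165]
450 214 [ 0.6089 -0.4204  0.0124]
358 264 [ 0.4855 -0.1979  0.0038]
337 204 [ 0.6312 -0.1458  0.0058]
380 230 [ 0.5687 -0.2517  0.0014]
233 262 [0.4878 0.1051 0.0088]
299 264 [ 0.4844 -0.0546  0.0093]
```

View pics/crop1.png

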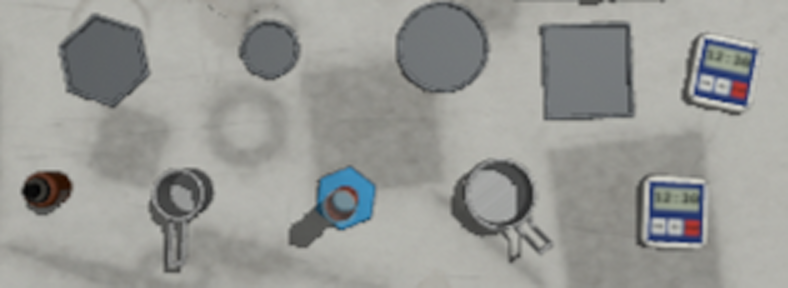

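Nearest timer: the one at px (430,270), 0.60 m from the base (the other is 0.74 m). The crop confirms it lies squarely at crop px (675,212). Next I'll hover over the wide pot.

```bash
cat >> h.py <<'E'
def rel(x,y,z,yaw):
    o=telemetry.get_obs(); Rt=R.from_euler("xyz",o["tcp_rot"],degrees=True)
    d=Rt.inv().apply(np.array([x,y,z])-o["ee_pos"]); T=R.from_euler("xyz",[180,0,yaw],degrees=True)
    r=(Rt.inv()*T).as_rotvec(); print("rel",d.round(4),r.round(4),"rows>=",int(max(np.linalg.norm(d)/.0417,np.linalg.norm(r)/.125)+1))
E
python3 -m inch '[[-0.524,-0.579,-0.02,0,0,2.161,0],[-0.524,-0.579,-0.02,0,0,2.161,0],[-0.524,-0.579,-0.02,0,0,2.161,0],[-0.524,-0.579,-0.02,0,0,2.161,0],[-0.524,-0.579,-0.02,0,0,2.161,0],[-0.524,-0.579,-0.02,0,0,2.161,0],[-0.524,-0.579,-0.02,0,0,2.161,0],[-0.524,-0.579,-0.02,0,0,2.161,0],[-0.524,-0.579,-0.02,0,0,2.161,0],[-0.524,-0.579,-0.02,0,0,2.161,0],[-0.524,-0.579,-0.02,0,0,2.161,0],[-0.524,-0.579,-0.02,0,0,2.161,0]]'
python3 -c "
from h import *
rel(.485,-.2,.25,37)"
```

```text
time: 1.1
ee_pos: [0.3758, 0.0572, 0.2442]
tcp_rot: [180.0, -0.0, 74.5]
wrist_force: [1.3, 1.1, -0.0]
opening: 0.0856
rel [-0.2187  0.1739 -0.0058] [ 3.000e-04 -4.000e-04  6.549e-01] rows>= 7
```

```bash
python3 -m inch '[[-0.219,0.174,-0.006,0,0,0.655,0],[-0.219,0.174,-0.006,0,0,0.655,0],[-0.219,0.174,-0.006,0,0,0.655,0],[-0.219,0.174,-0.006,0,0,0.655,0],[-0.219,0.174,-0.006,0,0,0.655,0],[-0.219,0.174,-0.006,0,0,0.655,0],[-0.219,0.174,-0.006,0,0,0.655,0],[-0.219,0.174,-0.006,0,0,0.655,0],[-0.219,0.174,-0.006,0,0,0.655,0],[-0.219,0.174,-0.006,0,0,0.655,0]]'
python3 - <<'E'
from h import *
c,p,d=snap("wrist","w1"); P=cloud(c,d); np.save("Pw1.npy",P)
Z=P[...,2]
near=(np.hypot(P[...,0]-.485,P[...,1]+.2)<.09)
m=near&(Z>.04)&(Z<.055); q=P[m]
# circle fit rim
A=np.c_[2*q[:,:2],np.ones(len(q))]; s=np.linalg.lstsq(A,(q[:,:2]**2).sum(1),rcond=None)[0]
print("rim n",len(q),s[:2].round(4),np.sqrt(s[2]+s[0]**2+s[1]**2).round(4))
h=P[near&(Z>.062)&(Z<.1)]; v=h[:,:2].mean(0)-s[:2]; print("handle",len(h),h.mean(0).round(4),h[:,2].max(),np.degrees(np.arctan2(v[1],v[0])))
E
```

```text
time: 1.93
ee_pos: [0.4862, -0.1973, 0.2497]
tcp_rot: [-179.9, 0.0, 37.3]
wrist_force: [0.2, -0.3, 0.0]
opening: 0.0854
rim n 877 [ 0.4894 -0.2   ] 0.0328
handle 202 [ 0.4478 -0.2329  0.078 ] 0.08842176222204118 -141.59601325403764
```

View pics/w1.png

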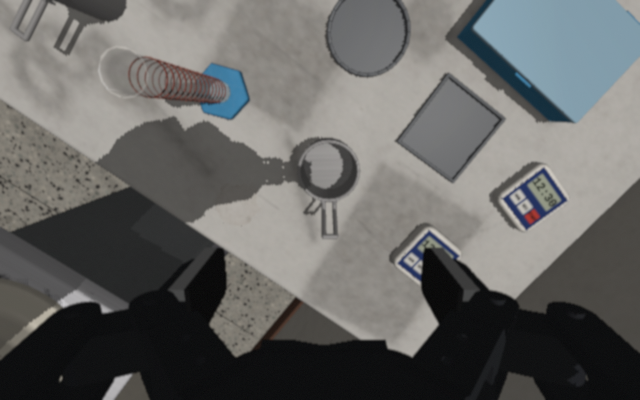

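The wide pot shows at px (328,168) with its handle down the image, i.e. at −141.6° in the world. The hex-footed cylinder is at (225,90) and the chosen timer at (425,255).

```bash
python3 - <<'E'
from h import *
rel(.4894,-.2,.018,38.4)
im=cv2.imread("pics/w1.png"); c=cam("wrist"); g=cv2.cvtColor(im,cv2.COLOR_BGR2HSV); S,V=g[...,1],g[...,2]
P=np.load("Pw1.npy")
m=((V>60)&(V<125)&(S<45)).astype(np.uint8); m[200:]=0
for k in cv2.findContours(m,cv2.RETR_EXTERNAL,cv2.CHAIN_APPROX_NONE)[0]:
    if cv2.contourArea(k)<1500: continue
    w=ray(c,k[:,0],.007)[:,:2].astype(np.float32); r=cv2.minAreaRect(w)
    print("px",k[:,0].mean(0).round(),"rect",np.round(r[0],4),np.round(r[1],4),round(r[2],1),"circ",[np.round(x,4) for x in cv2.minEnclosingCircle(w)])
E
```

```text
rel [0.0006 0.0046 0.2321] [-0.0005  0.0001 -0.0178] rows>= 6
px [162. 163.] rect [ 0.3942 -0.0628] [0.1035 0.4045] 35.5 circ [array([ 0.4073, -0.0536]), np.float64(0.2041)]
px [449. 128.] rect [ 0.6102 -0.2851] [0.0941 0.0896] 2.2 circ [array([ 0.6097, -0.2849]), np.float64(0.0635)]
px [376.  31.] rect [ 0.626  -0.1484] [0.0764 0.0932] 37.3 circ [array([ 0.6314, -0.1446]), np.float64(0.0474)]
px [74. 18.] rect [0.4438 0.1103] [0.0527 0.1193] 37.3 circ [array([0.4506, 0.1154]), np.float64(0.0624)]
```

```bash
python3 -m inch '[[0.0006,0.0046,0.03,0,0,-0.018,0],[0.0006,0.0046,0.07,0,0,-0.018,0],[0.0006,0.0046,0.11,0,0,-0.018,0],[0.0006,0.0046,0.15,0,0,-0.018,0],[0.0006,0.0046,0.18,0,0,-0.018,0],[0.0006,0.0046,0.205,0,0,-0.018,0],[0.0006,0.0046,0.222,0,0,-0.018,0],[0.0006,0.0046,0.232,0,0,-0.018,0],[0.0006,0.0046,0.232,0,0,-0.018,0]]' 
python3 -m inch '[[0,0,0,0,0,0,1],[0,0,0,0,0,0,1],[0,0,0,0,0,0,1],[0,0,0,0,0,0,1],[0,0,0,0,0,0,1],[0,0,0,0,0,0,1],[0,0,0,0,0,0,1],[0,0,0,0,0,0,1]]' 40
python3 -m inch '[[0,0,-0.01,0,0,0,1],[0,0,-0.03,0,0,0,1],[0,0,-0.05,0,0,0,1],[0,0,-0.05,0,0,0,1],[0,0,-0.05,0,0,0,1]]'
python3 -c "
from h import *
rel(.6318,-.1444,.068,38.4)"
```

```text
time: 2.73
ee_pos: [0.4887, -0.1994, 0.0165]
tcp_rot: [-179.9, 0.1, 38.5]
wrist_force: [0.0, 1.0, 0.3]
opening: 0.0856
time: 3.4
ee_pos: [0.4908, -0.2009, 0.0203]
tcp_rot: [179.9, -0.1, 38.4]
wrist_force: [-2.2, 2.9, 6.1]
opening: 0.0654
time: 3.82
ee_pos: [0.4909, -0.2014, 0.0701]
tcp_rot: [179.8, -0.1, 38.4]
wrist_force: [-0.1, -0.2, -2.4]
opening: 0.0653
rel [0.1458 0.0428 0.0025] [ 0.0031 -0.0016 -0.0005] rows>= 4
```

```bash
python3 -m inch '[[0.02,0.006,0,0,0,0,1],[0.05,0.015,0,0,0,0,1],[0.08,0.024,0,0,0,0,1],[0.11,0.033,0,0,0,0,1],[0.135,0.04,0,0,0,0,1],[0.146,0.043,0,0,0,0,1],[0.146,0.043,0,0,0,0,1],[0.146,0.043,0.015,0,0,0,1],[0.146,0.043,0.03,0,0,0,1],[0.146,0.043,0.042,0,0,0,1],[0.146,0.043,0.048,0,0,0,1],[0.146,0.043,0.048,0,0,0,1]]'
python3 -c "
from h import *
rel(.6318,-.1444,.020,38.4)"
```

```text
time: 4.82
ee_pos: [0.6298, -0.1442, 0.0215]
tcp_rot: [-180.0, 0.0, 38.4]
wrist_force: [-9.0, 2.4, 13.4]
opening: 0.0655
rel [0.0015 0.0015 0.0015] [-0.0004  0.0002 -0.0008] rows>= 1
```

```bash
python3 -m inch '[[0,0,0,0,0,0,0.6],[0,0,0,0,0,0,0],[0,0,0,0,0,0,0],[0,0,0,0,0,0,0],[0,0,0,0,0,0,0],[0,0,-0.03,0,0,0,0],[0,0,-0.07,0,0,0,0],[0,0,-0.11,0,0,0,0],[0,0,-0.15,0,0,0,0],[0,0,-0.18,0,0,0,0],[0,0,-0.18,0,0,0,0]]'
python3 - <<'E'
from h import *
c,p,d=snap("wrist","w2"); P=cloud(c,d); Z=P[...,2]
near=(np.hypot(P[...,0]-.63,P[...,1]+.144)<.045)
m=near&(Z>.042)&(Z<.06); q=P[m]
A=np.c_[2*q[:,:2],np.ones(len(q))]; s=np.linalg.lstsq(A,(q[:,:2]**2).sum(1),rcond=None)[0]
print("rim n",len(q),s[:2].round(4),np.sqrt(s[2]+s[0]**2+s[1]**2).round(4),np.median(q[:,2]))
A=np.c_[q[:,:2]-s[:2],np.ones(len(q))]; print("plane",np.linalg.lstsq(A,q[:,2],rcond=None)[0].round(4))
hm=(np.hypot(P[...,0]-s[0],P[...,1]-s[1])<.09)&(Z>.062)&(Z<.11);h=P[hm];v=h[:,:2].mean(0)-s[:2];print("handle",np.degrees(np.arctan2(v[1],v[0])),len(h))
px=np.argwhere(m); (v0,u0)=px.mean(0).astype(int); print(u0,v0)
cv2.imwrite("pics/w2c.png",cv2.resize(p[max(0,v0-80):v0+90,max(0,u0-130):u0+130,::-1],None,fx=3,fy=3,interpolation=cv2.INTER_CUBIC))
E
```

```text
time: 5.73
ee_pos: [0.6327, -0.1444, 0.2078]
tcp_rot: [179.6, -0.3, 38.4]
wrist_force: [1.3, -0.7, 0.8]
opening: 0.0858
rim n 1137 [ 0.6292 -0.1436] 0.0327 0.050176469203703056
plane [0.0234 0.013  0.0496]
handle -142.12294791749787 322
320 190
```

View pics/w2c.png

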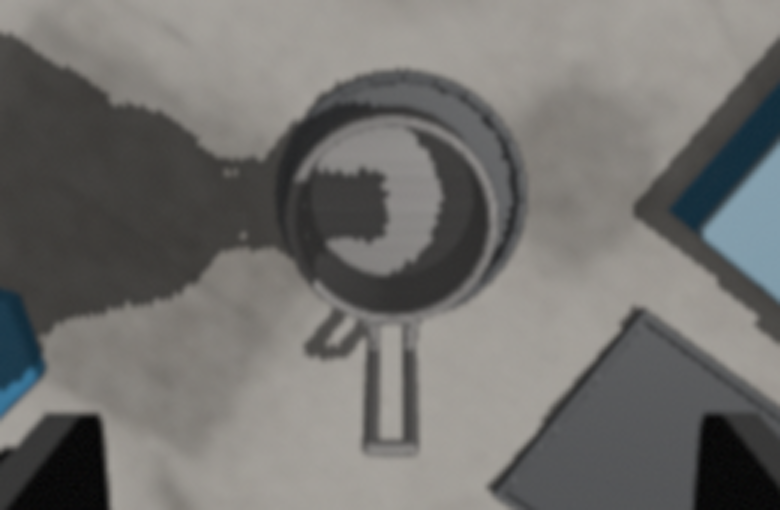

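Rim at 50.2 mm means the pot is on the tray floor, inside the lip all round (crop px (395,215)). Next is the cylinder.

```bash
python3 -c "
from h import *
rel(.484,-.05,.28,38.4)"
```

```text
rel [-0.0574 -0.1656 -0.0768] [ 0.0051 -0.004  -0.0004] rows>= 5
```

```bash
python3 -m inch '[[0,-0.01,-0.035,0,0,0,0],[-0.01,-0.03,-0.07,0,0,0,0],[-0.057,-0.165,-0.077,0,0,0,0],[-0.057,-0.165,-0.077,0,0,0,0],[-0.057,-0.165,-0.077,0,0,0,0],[-0.057,-0.165,-0.077,0,0,0,0],[-0.057,-0.165,-0.077,0,0,0,0],[-0.057,-0.165,-0.077,0,0,0,0]]'
python3 - <<'E'
from h import *
c,p,d=snap("wrist","w3"); g=cv2.cvtColor(p,cv2.COLOR_RGB2HSV); H,S,V=[g[...,i] for i in range(3)]
P=cloud(c,d)
def rep(m,n,z):
    for k in cv2.findContours(m.astype(np.uint8),cv2.RETR_EXTERNAL,cv2.CHAIN_APPROX_NONE)[0]:
        if cv2.contourArea(k)<300: continue
        w=ray(c,k[:,0],z)[:,:2].astype(np.float32); r=cv2.minAreaRect(w)
        print(n,"px",k[:,0].mean(0).round(),"rect",np.round(r[0],4),np.round(r[1],4),round(r[2],1),"circ",[np.round(x,4) for x in cv2.minEnclosingCircle(w)])
rep((H>95)&(H<115)&(S>120),"blue",.012)
near=np.hypot(P[...,0]-.484,P[...,1]+.05)<.045
for a,b in [(.02,.06),(.06,.1),(.1,.15),(.15,.185),(.185,.2)]:
    q=P[near&(P[...,2]>a)&(P[...,2]<b)]; print(a,b,len(q),q.mean(0).round(4) if len(q) else "")
E
```

```text
time: 6.45
ee_pos: [0.4833, -0.0496, 0.2768]
tcp_rot: [180.0, -0.0, 38.4]
wrist_force: [-0.4, 0.7, -0.2]
opening: 0.0854
blue px [326. 162.] rect [ 0.4885 -0.048 ] [0.0489 0.0541] 46.3 circ [array([ 0.4852, -0.0514]), np.float64(0.0294)]
blue px [585. 125.] rect [ 0.7066 -0.2823] [0.1837 0.1014] 55.7 circ [array([ 0.7333, -0.3015]), np.float64(0.0929)]
0.02 0.06 87 [ 0.4927 -0.0451  0.0431]
0.06 0.1 135 [ 0.4916 -0.0458  0.0826]
0.1 0.15 509 [ 0.4851 -0.0518  0.129 ]
0.15 0.185 597 [ 0.4841 -0.0524  0.1685]
0.185 0.2 538 [ 0.4831 -0.0532  0.1912]
```

View pics/w3.png

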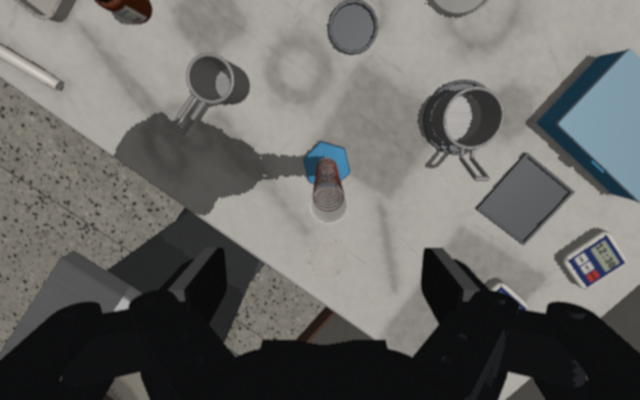

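The cylinder foot is at px (326,162) and its top at (328,200). I'll grip the tube near the top.

```bash
python3 -c "
from h import *
rel(.4845,-.0515,.150,38.4)"
```

```text
rel [-0.0005  0.0015  0.1264] [-0.0002  0.0003  0.    ] rows>= 4
```

```bash
python3 -m inch '[[0,0.0015,0.03,0,0,0,0],[0,0.0015,0.06,0,0,0,0],[0,0.0015,0.09,0,0,0,0],[0,0.0015,0.115,0,0,0,0],[0,0.0015,0.127,0,0,0,0],[0,0.0015,0.127,0,0,0,0]]' 
python3 -m inch '[[0,0,0,0,0,0,1],[0,0,0,0,0,0,1],[0,0,0,0,0,0,1],[0,0,0,0,0,0,1],[0,0,0,0,0,0,1],[0,0,0,0,0,0,1],[0,0,0,0,0,0,1],[0,0,0,0,0,0,1],[0,0,0,0,0,0,1],[0,0,0,0,0,0,1],[0,0,0,0,0,0,1]]' 30
python3 -m inch '[[0,0,-0.01,0,0,0,1],[0,0,-0.03,0,0,0,1],[0,0,-0.045,0,0,0,1],[0,0,-0.05,0,0,0,1],[0,0,-0.05,0,0,0,1]]'
python3 -c "
from h import *
rel(.616,.1855,.202,38.4)"
```

```text
time: 7.0
ee_pos: [0.4838, -0.0515, 0.1465]
tcp_rot: [-179.8, 0.2, 38.3]
wrist_force: [0.2, 0.0, 0.3]
opening: 0.0854
time: 7.92
ee_pos: [0.4854, -0.0513, 0.1512]
tcp_rot: [179.9, -0.1, 38.4]
wrist_force: [1.0, -0.4, 6.4]
opening: 0.0279
time: 8.33
ee_pos: [0.4853, -0.0512, 0.2015]
tcp_rot: [179.9, -0.1, 38.4]
wrist_force: [0.9, 0.4, -1.3]
opening: 0.0275
rel [ 0.2494 -0.1044 -0.0003] [ 0.0013 -0.0015 -0.0003] rows>= 7
```

```bash
python3 -m inch '[[0.015,-0.007,0,0,0,0,1],[0.04,-0.018,0,0,0,0,1],[0.07,-0.03,0,0,0,0,1],[0.1,-0.042,0,0,0,0,1],[0.13,-0.054,0,0,0,0,1],[0.16,-0.067,0,0,0,0,1],[0.19,-0.08,0,0,0,0,1],[0.22,-0.092,0,0,0,0,1],[0.24,-0.1,0,0,0,0,1],[0.2495,-0.104,0,0,0,0,1],[0.2495,-0.104,0,0,0,0,1]]'
python3 - <<'E'
from h import *
c,p,d=snap("wrist","w4"); g=cv2.cvtColor(p,cv2.COLOR_RGB2HSV); H,S,V=[g[...,i] for i in range(3)]
m=((V>60)&(V<125)&(S<45)).astype(np.uint8)
for k in cv2.findContours(m,cv2.RETR_EXTERNAL,cv2.CHAIN_APPROX_NONE)[0]:
    if cv2.contourArea(k)<800: continue
    w=ray(c,k[:,0],.007)[:,:2].astype(np.float32); r=cv2.minAreaRect(w)
    print("px",k[:,0].mean(0).round(),"rect",np.round(r[0],4),np.round(r[1],4),round(r[2],1),"circ",[np.round(x,4) for x in cv2.minEnclosingCircle(w)])
m=(H>95)&(H<115)&(S>120); k=np.argwhere(m)[:,::-1]; print("blue",k.mean(0), ray(c,k,.062)[:,:2].mean(0))
rel(.616,.1855,.152,38.4)
E
```

```text
time: 9.25
ee_pos: [0.6159, 0.1868, 0.198]
tcp_rot: [-179.9, 0.1, 38.5]
wrist_force: [0.7, -0.1, -1.5]
opening: 0.0277
px [324. 302.] rect [0.5081 0.0967] [0.1279 0.1092] 33.5 circ [array([0.4981, 0.0947]), np.float64(0.0735)]
px [495. 296.] rect [ 0.6432 -0.0777] [0.079 0.412] 13.5 circ [array([ 0.6187, -0.0836]), np.float64(0.2065)]
px [324. 210.] rect [0.5892 0.1689] [0.0596 0.0416] 40.0 circ [array([0.5865, 0.1666]), np.float64(0.0336)]
px [578. 221.] rect [ 0.7532 -0.0602] [0.0829 0.1709] 21.2 circ [array([ 0.7373, -0.0664]), np.float64(0.0861)]
px [153. 228.] rect [0.434 0.338] [0.218  0.5354] 68.1 circ [array([0.3997, 0.2533]), np.float64(0.2681)]
px [373.  25.] rect [0.7526 0.2379] [0.0481 0.1891] 38.4 circ [array([0.7548, 0.2396]), np.float64(0.0959)]
blue [343.80860759 188.84303797] [0.62602625 0.17043909]
rel [0.0005 0.0004 0.0466] [-0.0007  0.0023  0.0007] rows>= 2
```

View pics/w4.png

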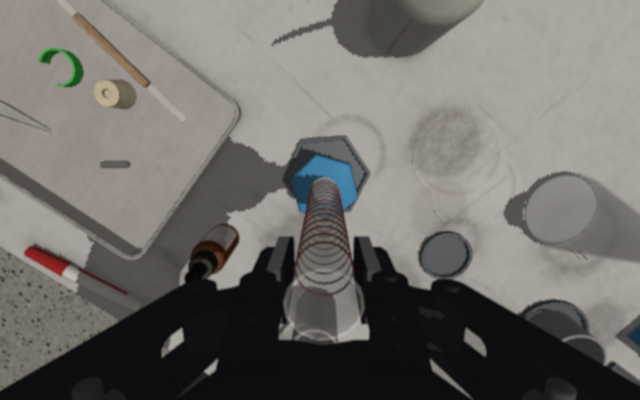

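```bash
python3 - <<'E'
from h import *
c=cam("wrist"); print(proj(c,[[.616,.1855,.008],[.616,.1855,.062]]).round(1))
im=cv2.imread("pics/w4.png"); g=cv2.cvtColor(im,cv2.COLOR_BGR2HSV); H,S,V=[g[...,i] for i in range(3)]
for n,m in (("tray+foot",(V<128)|((H>95)&(H<115)&(S>100))),("foot",(H>95)&(H<115)&(S>100))):
    for r in (145,155,165,175,185): 
        x=np.flatnonzero(m[r,270:400])+270; print(n,r,x.min(),x.max())
E
```

```text
[[324.8 175.5]
 [325.1 187.3]]
tray+foot 145 296 352
tray+foot 155 291 358
tray+foot 165 270 365
tray+foot 175 270 369
tray+foot 185 270 363Traceback (most recent call last):
  File "<stdin>", line 6, in <module>
    return umr_minimum(a, axis, None, out, keepdims, initial, where)
ValueError: zero-size array to reduction operation minimum which has no identity
```

```bash
python3 -m inch '[[0,-0.001,0.012,0,0,0,1],[0,-0.001,0.025,0,0,0,1],[0,-0.001,0.035,0,0,0,1],[0,-0.001,0.043,0,0,0,1],[0,-0.001,0.048,0,0,0,1],[0,-0.001,0.048,0,0,0,1]]'
python3 -c "
from h import *
rel(.4732,-.3701,.28,38.4)"
```

```text
time: 9.8
ee_pos: [0.6153, 0.1853, 0.1532]
tcp_rot: [179.9, -0.1, 38.3]
wrist_force: [-1.1, 0.4, -1.0]
opening: 0.0282
rel [-0.4557  0.3477 -0.1273] [ 0.0009 -0.0018 -0.0012] rows>= 15
```

```bash
python3 -m inch '[[0,0,0.001,0,0,0,1],[0,0,0.002,0,0,0,1],[0,0,0.002,0,0,0,1]]'
```

```text
time: 10.05
ee_pos: [0.6159, 0.1856, 0.153]
tcp_rot: [179.9, -0.2, 38.3]
wrist_force: [-1.0, -1.6, 13.5]
opening: 0.0277
```

```bash
python3 -m inch '[[0,0,0,0,0,0,0.6],[0,0,0,0,0,0,0.3],[0,0,0,0,0,0,0],[0,0,0,0,0,0,0],[0,0,0,0,0,0,0],[0,0,0,0,0,0,0],[0,0,-0.03,0,0,0,0],[0,0,-0.07,0,0,0,0],[0,0,-0.11,0,0,0,0],[0,0,-0.12,0,0,0,0]]'
python3 - <<'E'
from h import *
c,p,d=snap("wrist","w5"); g=cv2.cvtColor(p,cv2.COLOR_RGB2HSV); H,S=g[...,0],g[...,1]
P=cloud(c,d); near=np.hypot(P[...,0]-.616,P[...,1]-.1855)<.045
m=(H>95)&(H<115)&(S>120)&near; print("foot",np.nanmedian(P[m],0).round(4),proj(c,[.616,.1855,.014]))
for a,b in [(.1,.15),(.15,.187),(.187,.21)]:
    q=P[near&(P[...,2]>a)&(P[...,2]<b)]; print(a,len(q),q.mean(0).round(4))
u,v=proj(c,[.616,.1855,.014])[0].astype(int)
cv2.imwrite("pics/w5c.png",cv2.resize(p[max(0,v-70):v+70,u-90:u+90,::-1],None,fx=4,fy=4,interpolation=cv2.INTER_CUBIC))
rel(.474,-.371,.27,0)
E
```

```text
time: 10.88
ee_pos: [0.6157, 0.1862, 0.2768]
tcp_rot: [179.8, -0.4, 38.4]
wrist_force: [0.2, -0.4, 1.4]
opening: 0.0852
foot [0.624  0.1942 0.014 ] [[324.20806293 166.80839055]]
0.1 491 [0.615  0.1854 0.1294]
0.15 635 [0.6135 0.1845 0.1695]
0.187 544 [0.6127 0.1839 0.1932]
rel [-0.4575  0.3487  0.004 ] [ 3.000e-04 -8.000e-03  6.699e-01] rows>= 14
```

View pics/w5c.png

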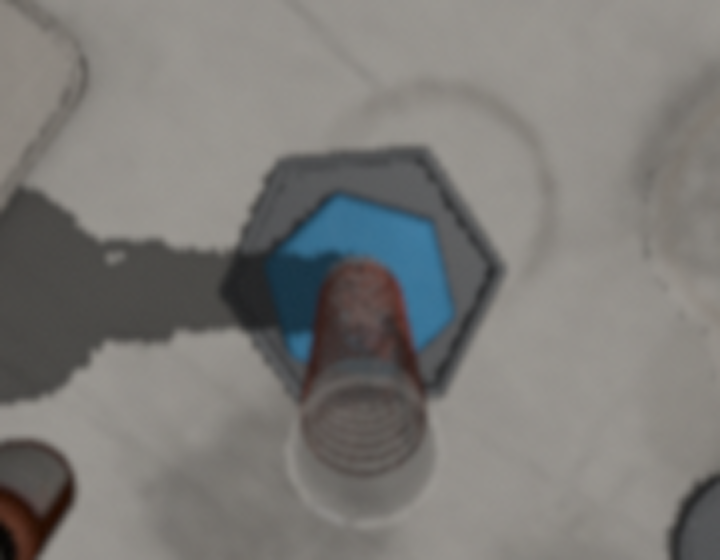

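The cylinder is in the hex tray (foot at crop px (360,275), foot top at 14 mm). Next is the timer.

```bash
python3 -m inch '[[-0.458,0.349,0.004,0,0,0.67,0],[-0.458,0.349,0.004,0,0,0.67,0],[-0.458,0.349,0.004,0,0,0.67,0],[-0.458,0.349,0.004,0,0,0.67,0],[-0.458,0.349,0.004,0,0,0.67,0],[-0.458,0.349,0.004,0,0,0.67,0],[-0.458,0.349,0.004,0,0,0.67,0],[-0.458,0.349,0.004,0,0,0.67,0],[-0.458,0.349,0.004,0,0,0.67,0],[-0.458,0.349,0.004,0,0,0.67,0],[-0.458,0.349,0.004,0,0,0.67,0],[-0.458,0.349,0.004,0,0,0.67,0]]'
python3 -c "
from h import *
rel(.474,-.371,.24,0)"
```

```text
time: 11.93
ee_pos: [0.4906, -0.3002, 0.2663]
tcp_rot: [-180.0, 0.0, -0.0]
wrist_force: [0.7, 0.8, 0.5]
opening: 0.0856
rel [-0.0166  0.0708  0.0263] [-0.0001  0.0001 -0.0001] rows>= 2
```

```bash
python3 -m inch '[[-0.0165,0.071,0.03,0,0,0,0],[-0.0165,0.071,0.06,0,0,0,0],[-0.0165,0.071,0.06,0,0,0,0],[-0.0165,0.071,0.06,0,0,0,0]]'
python3 - <<'E'
from h import *
c,p,d=snap("wrist","w6"); P=cloud(c,d); Z=P[...,2]
near=(abs(P[...,0]-.474)<.06)&(abs(P[...,1]+.371)<.06)
m=(near&(Z>.011)&(Z<.03)).astype(np.uint8); m=cv2.morphologyEx(m,cv2.MORPH_OPEN,np.ones((3,3)))
k=max(cv2.findContours(m,cv2.RETR_EXTERNAL,cv2.CHAIN_APPROX_NONE)[0],key=cv2.contourArea)
r=cv2.minAreaRect(ray(c,k[:,0],.0155)[:,:2].astype(np.float32)); print(r, np.median(Z[m>0]))
o=p[:,:,::-1].copy(); cv2.drawContours(o,[k],-1,(0,255,0),1); cv2.imwrite("pics/w6c.png",o)
rel(r[0][0],r[0][1],0,0)
E
```

```text
time: 12.27
ee_pos: [0.4732, -0.3703, 0.2022]
tcp_rot: [-179.8, 0.3, -0.2]
wrist_force: [-0.6, 1.4, 0.5]
opening: 0.0856
((0.4755229353904724, -0.37023353576660156), (0.06315303593873978, 0.06936944276094437), 87.69586944580078) 0.016277659718802767
rel [0.002  0.0015 0.2048] [-0.0026  0.0029 -0.0018] rows>= 5
```

View pics/w6c.png

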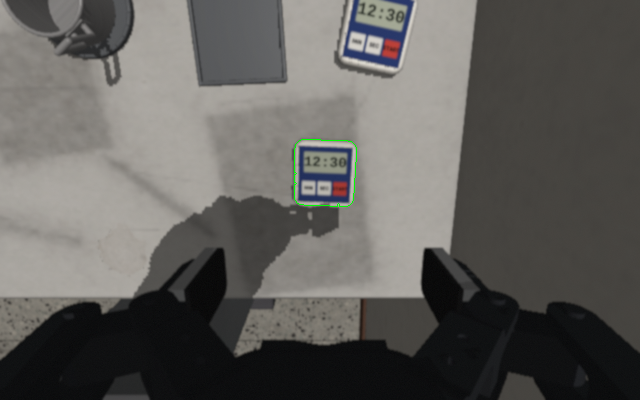

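Timer at px (325,173), x axis at −2.3°. Descending in steps.

```bash
python3 -m inch '[[0.002,0.0,0.04,0,0,0.038,0],[0.002,0.0,0.08,0,0,0.038,0],[0.002,0.0,0.12,0,0,0.038,0],[0.002,0.0,0.15,0,0,0.038,0],[0.002,0.0,0.165,0,0,0.038,0],[0.002,0.0,0.17,0,0,0.038,0],[0.002,0.0,0.17,0,0,0.038,0]]'
for i in 1 2 3 4; do python3 -m inch '[[0,0,0,0,0,0,0]]' | grep ee_; done; python3 -c "
from h import *
rel(.4755,-.3702,-.002,-2.3)"
```

```text
time: 12.9
ee_pos: [0.4778, -0.3681, 0.0371]
tcp_rot: [-180.0, 0.0, -2.1]
wrist_force: [-0.2, 0.4, 0.6]
opening: 0.0854
ee_pos: [0.4784, -0.3692, 0.039]
ee_pos: [0.4784, -0.3697, 0.0393]
ee_pos: [0.4781, -0.3698, 0.0388]
ee_pos: [0.4777, -0.3698, 0.0381]
rel [-0.0022  0.0004  0.0401] [ 0.0012 -0.0017  0.002 ] rows>= 1
```

```bash
python3 -m inch '[[-0.002,0.0004,0.015,0,0,0,0],[-0.002,0.0004,0.028,0,0,0,0],[-0.002,0.0004,0.036,0,0,0,0],[-0.002,0.0004,0.04,0,0,0,0],[-0.002,0.0004,0.04,0,0,0,0]]'
python3 -m inch '[[0,0,0,0,0,0,1],[0,0,0,0,0,0,1],[0,0,0,0,0,0,1],[0,0,0,0,0,0,1],[0,0,0,0,0,0,1],[0,0,0,0,0,0,1],[0,0,0,0,0,0,1]]' 40
python3 -m inch '[[0,0,-0.01,0,0,0,1],[0,0,-0.025,0,0,0,1],[0,0,-0.04,0,0,0,1],[0,0,-0.05,0,0,0,1],[0,0,-0.05,0,0,0,1],[0,0,-0.05,0,0,0,1]]'
python3 - <<'E'
from h import *
c,p,d=snap("wrist","w7")
cv2.imwrite("pics/w7c.png",p[100:400,120:520,::-1])
rel(.610,-.2857,.048,2.5)
E
```

```text
time: 13.65
ee_pos: [0.4744, -0.3693, -0.0047]
tcp_rot: [-179.9, 0.1, -2.2]
wrist_force: [0.1, 0.3, -1.0]
opening: 0.0857
time: 14.23
ee_pos: [0.4755, -0.37, -0.0025]
tcp_rot: [180.0, -0.1, -2.2]
wrist_force: [0.3, 0.0, 6.5]
opening: 0.0631
time: 14.73
ee_pos: [0.4752, -0.3699, 0.047]
tcp_rot: [180.0, -0.0, -2.2]
wrist_force: [-0.1, -0.8, -1.5]
opening: 0.063
rel [ 0.1318 -0.089  -0.0019] [-0.0002  0.0003 -0.0819] rows>= 4
```

View pics/w7c.png

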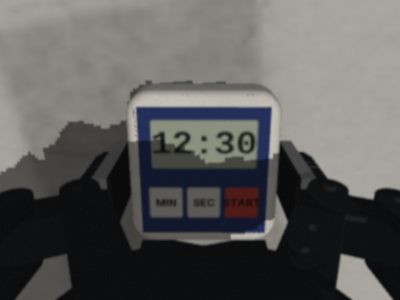

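```bash
python3 - <<'E'
from h import *
P=cloud(cam("top"),np.load("top0.npy")); b=P[130:195,360:440].reshape(-1,3); b=b[b[:,2]>.03]; print(b.min(0),b.max(0),np.median(b[:,2]))
E
python3 -m inch '[[0.02,-0.013,0,0,0,-0.02,1],[0.045,-0.03,0,0,0,-0.05,1],[0.07,-0.047,0,0,0,-0.08,1],[0.095,-0.064,0,0,0,-0.082,1],[0.115,-0.078,0,0,0,-0.082,1],[0.128,-0.087,0,0,0,-0.082,1],[0.132,-0.089,0,0,0,-0.082,1],[0.132,-0.089,0,0,0,-0.082,1]]'
for i in 1 2 3; do python3 -m inch '[[0,0,0,0,0,0,1]]' | grep ee_; done; python3 -c "
from h import *
rel(.610,-.2857,0.001,2.5)"
```

```text
[ 0.68478411 -0.37373619  0.0305571 ] [ 0.7948349  -0.22210125  0.0483498 ] 0.04156310371292182
time: 15.45
ee_pos: [0.6105, -0.2849, 0.0451]
tcp_rot: [-179.9, 0.1, 2.6]
wrist_force: [0.6, -0.6, -1.2]
opening: 0.0629
ee_pos: [0.6096, -0.2859, 0.0456]
ee_pos: [0.6093, -0.2864, 0.0462]
ee_pos: [0.6094, -0.2866, 0.0466]
rel [ 0.0006 -0.0009  0.0456] [-0.0001  0.0004 -0.001 ] rows>= 2
```

```bash
python3 -m inch '[[0.0006,-0.0009,0.012,0,0,0,1],[0.0006,-0.0009,0.024,0,0,0,1],[0.0006,-0.0009,0.034,0,0,0,1],[0.0006,-0.0009,0.041,0,0,0,1],[0.0006,-0.0009,0.045,0,0,0,1],[0.0006,-0.0009,0.047,0,0,0,1],[0.0006,-0.0009,0.047,0,0,0,1]]'
python3 -m inch '[[0,0,0.001,0,0,0,1],[0,0,0.001,0,0,0,1]]'
```

```text
time: 16.28
ee_pos: [0.6102, -0.2847, 0.0002]
tcp_rot: [-180.0, 0.1, 2.5]
wrist_force: [-4.0, 1.0, 5.7]
opening: 0.0628
time: 16.45
ee_pos: [0.6105, -0.2847, 0.0]
tcp_rot: [-180.0, 0.0, 2.5]
wrist_force: [-7.9, 2.1, 12.1]
opening: 0.0627
```

```bash
python3 -m inch '[[0,0,0,0,0,0,0.6],[0,0,0,0,0,0,0.3],[0,0,0,0,0,0,0],[0,0,0,0,0,0,0],[0,0,0,0,0,0,0],[0,0,-0.03,0,0,0,0],[0,0,-0.07,0,0,0,0],[0,0,-0.11,0,0,0,0],[0,0,-0.15,0,0,0,0],[0,0,-0.19,0,0,0,0],[0,0,-0.23,0,0,0,0],[0,0,-0.23,0,0,0,0]]'
python3 - <<'E'
from h import *
c,p,d=snap("wrist","w8"); P=cloud(c,d); Z=P[...,2]
near=(abs(P[...,0]-.61)<.06)&(abs(P[...,1]+.286)<.06)
m=(near&(Z>.0125)&(Z<.03)).astype(np.uint8); m=cv2.morphologyEx(m,cv2.MORPH_OPEN,np.ones((3,3)))
k=max(cv2.findContours(m,cv2.RETR_EXTERNAL,cv2.CHAIN_APPROX_NONE)[0],key=cv2.contourArea)
q=P[m>0]; print(cv2.minAreaRect(ray(c,k[:,0],.018)[:,:2].astype(np.float32)), np.median(q[:,2]),np.linalg.lstsq(np.c_[q[:,:2]-q[:,:2].mean(0),np.ones(len(q))],q[:,2],rcond=None)[0])
u,v=k[:,0].mean(0).astype(int)
cv2.imwrite("pics/w8c.png",cv2.resize(p[max(0,v-90):v+90,u-130:u+130,::-1],None,fx=3,fy=3,interpolation=cv2.INTER_CUBIC))
rel(.490,.236,.27,100)
E
```

```text
time: 17.45
ee_pos: [0.6125, -0.2857, 0.2382]
tcp_rot: [179.7, -0.6, 2.5]
wrist_force: [0.9, -0.8, 2.1]
opening: 0.085
((0.6110720038414001, -0.28452256321907043), (0.06762741506099701, 0.06324054300785065), 2.317796230316162) 0.01826958127476383 [-0.00598204 -0.00306872  0.01819693]
rel [-0.0991 -0.5263 -0.0387] [ 0.0093 -0.0022 -1.7015] rows>= 14
```

View pics/w8c.png

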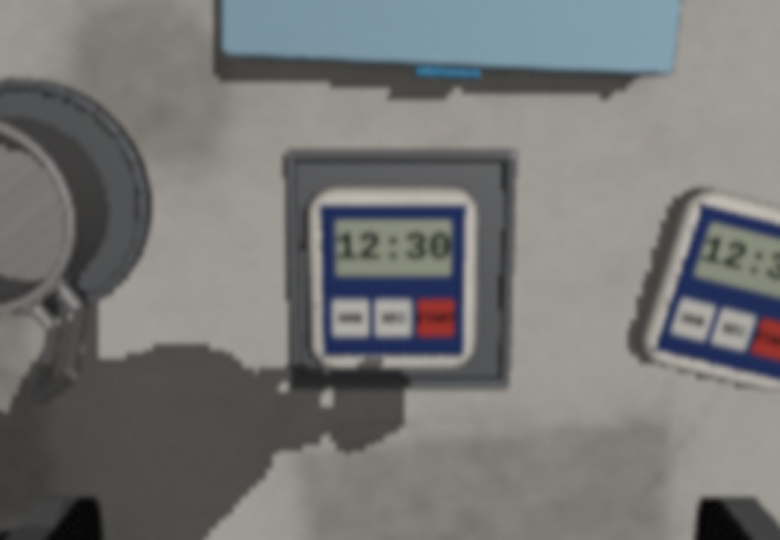

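Timer is flat in its tray (crop px (393,280), top at 18 mm). Next is the dropper bottle.

```bash
python3 -m inch '[[-0.099,-0.526,-0.04,0,0,-1.7,0],[-0.099,-0.526,-0.04,0,0,-1.7,0],[-0.099,-0.526,-0.04,0,0,-1.7,0],[-0.099,-0.526,-0.04,0,0,-1.7,0],[-0.099,-0.526,-0.04,0,0,-1.7,0],[-0.099,-0.526,-0.04,0,0,-1.7,0],[-0.099,-0.526,-0.04,0,0,-1.7,0],[-0.099,-0.526,-0.04,0,0,-1.7,0],[-0.099,-0.526,-0.04,0,0,-1.7,0],[-0.099,-0.526,-0.04,0,0,-1.7,0],[-0.099,-0.526,-0.04,0,0,-1.7,0],[-0.099,-0.526,-0.04,0,0,-1.7,0]]'
python3 -c "
from h import *
rel(.490,.236,.27,100)"
```

```text
time: 18.5
ee_pos: [0.4963, 0.2024, 0.2651]
tcp_rot: [-180.0, 0.0, 88.8]
wrist_force: [1.3, -1.0, 0.1]
opening: 0.0854
rel [ 0.0335 -0.007  -0.0049] [-0.0008  0.0003 -0.1954] rows>= 2
```

```bash
python3 -m inch '[[0.0335,-0.007,-0.005,0,0,-0.1,0],[0.0335,-0.007,-0.005,0,0,-0.195,0],[0.0335,-0.007,-0.005,0,0,-0.195,0],[0.0335,-0.007,-0.005,0,0,-0.195,0],[0.0335,-0.007,-0.005,0,0,-0.195,0]]'
python3 - <<'E'
from h import *
c,p,d=snap("wrist","w9"); P=cloud(c,d); Z=P[...,2]
near=np.hypot(P[...,0]-.49,P[...,1]-.236)<.03
for a,b in [(.01,.03),(.03,.055),(.055,.07),(.07,.09),(.09,.11)]:
    q=P[near&(Z>a)&(Z<b)]
    if len(q)>5: print(a,len(q),q.mean(0).round(4),q.min(0).round(4),q.max(0).round(4))
cv2.imwrite("pics/w9c.png",p[:,:,::-1])
# small pot too
np.save("P9.npy",P)
E
```

```text
time: 18.92
ee_pos: [0.4913, 0.2335, 0.2702]
tcp_rot: [-180.0, 0.0, 99.4]
wrist_force: [0.3, -0.4, -0.2]
opening: 0.0851
0.01 58 [0.4895 0.2445 0.0207] [0.4749 0.234  0.01  ] [0.5073 0.2479 0.0296]
0.03 85 [0.4892 0.2447 0.0442] [0.4748 0.2308 0.0301] [0.5061 0.2479 0.0548]
0.055 302 [0.4905 0.2361 0.0604] [0.4752 0.2153 0.0554] [0.5078 0.2473 0.0697]
0.07 238 [0.4909 0.2344 0.0768] [0.4801 0.2196 0.07  ] [0.5029 0.2426 0.0895]
0.09 138 [0.4912 0.2321 0.0977] [0.485  0.2254 0.0901] [0.4974 0.2379 0.1018]
```

View pics/w9c.png

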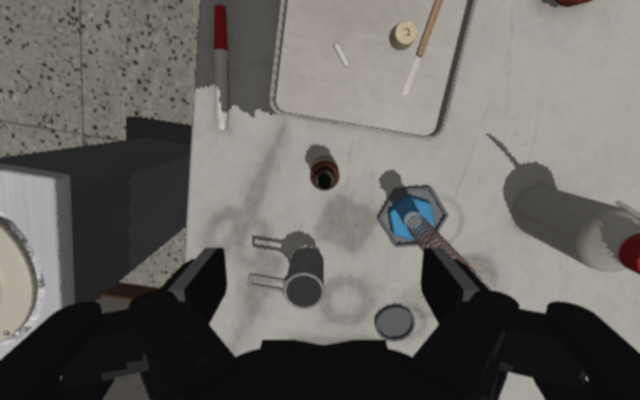

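The bottle is at px (323,177) and stands clear of its neighbours.

```bash
python3 -m inch '[[-0.002,0,0.04,0,0,0,0],[-0.002,0,0.08,0,0,0,0],[-0.002,0,0.12,0,0,0,0],[-0.002,0,0.15,0,0,0,0],[-0.002,0,0.17,0,0,0,0],[-0.002,0,0.17,0,0,0,0]]'
for i in 1 2 3; do python3 -m inch '[[0,0,0,0,0,0,0]]' | grep ee_; done; python3 -c "
from h import *
rel(.4912,.2318,.034,100)"
```

```text
time: 19.47
ee_pos: [0.4896, 0.2301, 0.0959]
tcp_rot: [-179.6, 0.1, 99.4]
wrist_force: [-0.3, -0.5, 0.0]
opening: 0.0853
ee_pos: [0.4913, 0.2312, 0.1006]
ee_pos: [0.4924, 0.232, 0.1027]
ee_pos: [0.4926, 0.2324, 0.1031]
rel [-0.0004 -0.0017  0.069 ] [ 0.003  -0.0008 -0.0076] rows>= 2
```

```bash
python3 -m inch '[[0,-0.0015,0.025,0,0,0,0],[0,-0.0015,0.045,0,0,0,0],[0,-0.0015,0.06,0,0,0,0],[0,-0.0015,0.068,0,0,0,0],[0,-0.0015,0.068,0,0,0,0],[0,-0.0015,0.068,0,0,0,0]]'
python3 -m inch '[[0,0,0,0,0,0,1],[0,0,0,0,0,0,1],[0,0,0,0,0,0,1],[0,0,0,0,0,0,1],[0,0,0,0,0,0,1],[0,0,0,0,0,0,1],[0,0,0,0,0,0,1],[0,0,0,0,0,0,1],[0,0,0,0,0,0,1],[0,0,0,0,0,0,1],[0,0,0,0,0,0,1]]' 30
python3 -m inch '[[0,0,-0.01,0,0,0,1],[0,0,-0.03,0,0,0,1],[0,0,-0.06,0,0,0,1],[0,0,-0.09,0,0,0,1],[0,0,-0.1,0,0,0,1],[0,0,-0.1,0,0,0,1],[0,0,-0.1,0,0,0,1],[0,0,-0.1,0,0,0,1]]'
python3 - <<'E'
from h import *
c,p,d=snap("wrist","w10"); cv2.imwrite("pics/w10c.png",p[120:400,160:480,::-1])
rel(.628,.024,.135,85)
E
```

```text
time: 20.22
ee_pos: [0.4906, 0.2322, 0.034]
tcp_rot: [179.9, -0.0, 99.6]
wrist_force: [0.9, -0.2, 0.7]
opening: 0.0856
time: 21.13
ee_pos: [0.4904, 0.2322, 0.0335]
tcp_rot: [179.9, -0.0, 99.6]
wrist_force: [0.2, -0.0, 4.8]
opening: 0.0313
time: 21.8
ee_pos: [0.4894, 0.2317, 0.1312]
tcp_rot: [-179.9, 0.0, 99.6]
wrist_force: [-0.7, 0.9, -1.5]
opening: 0.0314
rel [-0.228   0.102  -0.0041] [-0.0026  0.0011  0.2553] rows>= 6
```

View pics/w10c.png

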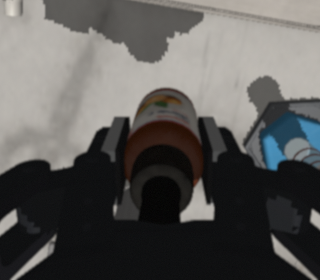

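```bash
python3 -m inch '[[0,0,-0.03,0,0,0,1],[-0.02,0.01,-0.034,0,0,0.02,1],[-0.05,0.022,-0.034,0,0,0.06,1],[-0.08,0.036,-0.034,0,0,0.1,1],[-0.11,0.05,-0.034,0,0,0.14,1],[-0.14,0.063,-0.034,0,0,0.18,1],[-0.17,0.076,-0.034,0,0,0.22,1],[-0.2,0.09,-0.034,0,0,0.25,1],[-0.22,0.099,-0.034,0,0,0.255,1],[-0.228,0.102,-0.034,0,0,0.255,1],[-0.228,0.102,-0.034,0,0,0.255,1],[-0.228,0.102,-0.034,0,0,0.255,1]]'
for i in 1 2 3; do python3 -m inch '[[0,0,0,0,0,0,1]]' | grep ee_; done; python3 - <<'E'
from h import *
rel(.628,.024,.036,85)
c,p,d=snap("wrist","w11"); print(proj(c,[.628,.024,.008]))
g=cv2.cvtColor(p,cv2.COLOR_RGB2HSV); S,V=g[...,1],g[...,2]
m=((V>60)&(V<125)&(S<45)).astype(np.uint8)
for k in cv2.findContours(m,cv2.RETR_EXTERNAL,cv2.CHAIN_APPROX_NONE)[0]:
    if cv2.contourArea(k)<300: continue
    w=ray(c,k[:,0],.007)[:,:2].astype(np.float32); print(k[:,0].mean(0).round(),[np.round(x,4) for x in cv2.minEnclosingCircle(w)])
cv2.imwrite("pics/w11c.png",cv2.resize(p[80:340,180:480,::-1],None,fx=2,fy=2))
E
```

```text
time: 22.85
ee_pos: [0.6281, 0.0245, 0.1656]
tcp_rot: [-179.9, -0.0, 85.0]
wrist_force: [-1.0, 0.7, -0.1]
opening: 0.0318
ee_pos: [0.628, 0.0253, 0.1664]
ee_pos: [0.6282, 0.0255, 0.1669]
ee_pos: [0.6283, 0.0254, 0.1671]
rel [-0.0014 -0.0002  0.1311] [ 0.0002 -0.0001  0.0017] rows>= 4
[[324.34332929 184.99544577]]
[481. 343.] [array([ 0.7832, -0.1683]), np.float64(0.0227)]
[166. 343.] [array([ 0.4398, -0.1378]), np.float64(0.0225)]
[285. 324.] [array([ 0.5734, -0.1214]), np.float64(0.0268)]
[429. 221.] [array([ 0.7322, -0.03  ]), np.float64(0.0486)]
[257. 206.] [array([ 0.6107, -0.0964]), np.float64(0.3822)]
```

View pics/w11c.png

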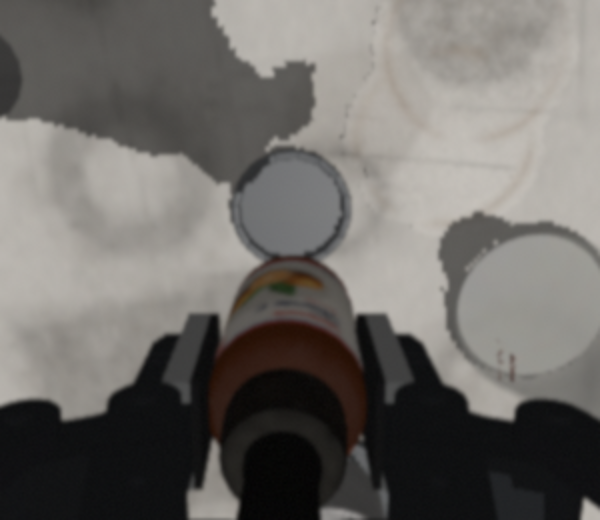

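```bash
python3 -m inch '[[0.0005,0.001,0.02,0,0,0,1],[0.0005,0.001,0.05,0,0,0,1],[0.0005,0.001,0.08,0,0,0,1],[0.0005,0.001,0.1,0,0,0,1],[0.0005,0.001,0.115,0,0,0,1],[0.0005,0.001,0.124,0,0,0,1],[0.0005,0.001,0.129,0,0,0,1],[0.0005,0.001,0.131,0,0,0,1],[0.0005,0.001,0.131,0,0,0,1]]'
python3 -m inch '[[0,0,0.001,0,0,0,1],[0,0,0.001,0,0,0,1]]'
```

```text
time: 23.9
ee_pos: [0.63, 0.0249, 0.0364]
tcp_rot: [180.0, -0.0, 85.0]
wrist_force: [-0.2, -0.2, -0.7]
opening: 0.0317
time: 24.07
ee_pos: [0.6303, 0.0248, 0.0358]
tcp_rot: [179.9, -0.0, 85.0]
wrist_force: [-0.6, 0.1, -1.0]
opening: 0.0312
```

```bash
python3 -m inch '[[0,0,0.001,0,0,0,1],[0,0,0.001,0,0,0,1]]'; python3 -m inch '[[0,0,0.001,0,0,0,1],[0,0,0.001,0,0,0,1]]'
```

```text
time: 24.23
ee_pos: [0.6305, 0.0247, 0.0355]
tcp_rot: [179.9, -0.0, 85.0]
wrist_force: [-2.0, -0.8, 5.8]
opening: 0.0317
time: 24.4
ee_pos: [0.6306, 0.0247, 0.0354]
tcp_rot: [179.8, -0.0, 85.0]
wrist_force: [-3.2, 0.2, 11.5]
opening: 0.0317
```

```bash
python3 -m inch '[[0,0,-0.001,0,0,0,0.7],[0,0,-0.001,0,0,0,0.5],[0,0,-0.001,0,0,0,0],[0,0,-0.001,0,0,0,0],[0,0,-0.001,0,0,0,0],[0,0,-0.001,0,0,0,0],[0,0,-0.03,0,0,0,0],[0,0,-0.07,0,0,0,0],[0,0,-0.11,0,0,0,0],[0,0,-0.15,0,0,0,0],[0,0,-0.19,0,0,0,0],[0,0,-0.22,0,0,0,0]]'
python3 - <<'E'
from h import *
c,p,d=snap("wrist","w12"); P=cloud(c,d); Z=P[...,2]
near=np.hypot(P[...,0]-.63,P[...,1]-.025)<.03
for a,b in [(.03,.055),(.055,.072),(.072,.09),(.09,.12)]:
    q=P[near&(Z>a)&(Z<b)]; print(a,len(q),q.mean(0).round(4),q.min(0).round(4),q.max(0).round(4))
u,v=proj(c,[.63,.025,.03])[0].astype(int)
cv2.imwrite("pics/w12c.png",cv2.resize(p[max(0,v-70):v+70,u-90:u+90,::-1],None,fx=3,fy=3))
rel(.480,.105,.27,144)
E
```

```text
time: 25.4
ee_pos: [0.6298, 0.0247, 0.2566]
tcp_rot: [179.8, -0.0, 85.0]
wrist_force: [2.0, -0.0, 0.2]
opening: 0.0851
0.03 101 [0.6315 0.0369 0.0439] [0.6155 0.0271 0.0306] [0.6473 0.0402 0.055 ]
0.055 341 [0.6311 0.0283 0.0623] [0.6145 0.0073 0.0555] [0.647  0.0396 0.072 ]
0.072 249 [0.6313 0.0267 0.0788] [0.6194 0.0121 0.0721] [0.6421 0.0348 0.0895]
0.09 159 [0.631  0.0244 0.0995] [0.6246 0.0174 0.0902] [0.6373 0.0298 0.1044]
rel [ 0.0669 -0.157  -0.0092] [ 0.0092  0.0038 -1.0295] rows>= 9
```

View pics/w12c.png

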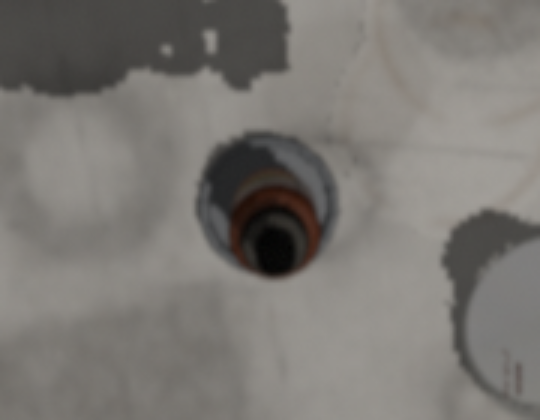

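The bottle stands in the small tray (crop px (268,235), top at 104 mm). That makes 15 pictures viewed, so I keep one. Now the narrow pot.

```bash
python3 -m inch '[[0.067,-0.157,-0.01,0,0,-1.03,0],[0.067,-0.157,-0.01,0,0,-1.03,0],[0.067,-0.157,-0.01,0,0,-1.03,0],[0.067,-0.157,-0.01,0,0,-1.03,0],[0.067,-0.157,-0.01,0,0,-1.03,0],[0.067,-0.157,-0.01,0,0,-1.03,0],[0.067,-0.157,-0.01,0,0,-1.03,0],[0.067,-0.157,-0.01,0,0,-1.03,0],[0.067,-0.157,-0.01,0,0,-1.03,0],[0.067,-0.157,-0.01,0,0,-1.03,0],[0.067,-0.157,-0.01,0,0,-1.03,0]]'
for i in 1 2 ; do python3 -m inch '[[0,0,0,0,0,0,0]]' | grep ee_; done
cat >> h.py <<'E'
def pots(P,x,y,zlo,zhi,r,R0):
    Z=P[...,2]; near=np.hypot(P[...,0]-x,P[...,1]-y)<r; q=P[near&(Z>zlo)&(Z<zhi)][:,:2]
    s=np.array([x,y,R0])
    for _ in range(6):   # circle fit, dropping what is off the ring (handle)
        k=q[abs(np.hypot(*(q-s[:2]).T)-s[2])<.006]
        a=np.linalg.lstsq(np.c_[2*k,np.ones(len(k))],(k**2).sum(1),rcond=None)[0]; s=np.array([a[0],a[1],np.sqrt(a[2]+a[0]**2+a[1]**2)])
    h=q[np.hypot(*(q-s[:2]).T)>R0+.007]; v=h.mean(0)-s[:2] if len(h) else np.array([np.nan]*2)
    print("ring",s.round(4),len(k),"handle deg",np.degrees(np.arctan2(v[1],v[0])).round(1),len(h)); return s
E
python3 - <<'E'
from h import *
c,p,d=snap("wrist","w13"); P=cloud(c,d); np.save("P13.npy",P)
s=pots(P,.48,.105,.068,.09,.085,.023)
q=P[np.hypot(P[...,0]-s[0],P[...,1]-s[1])<.026]; print(np.percentile(q[:,2],[5,50,90,99]))
rel(s[0],s[1],.05,144)
E
```

```text
time: 26.37
ee_pos: [0.4792, 0.1051, 0.2628]
tcp_rot: [-180.0, -0.0, 143.9]
wrist_force: [0.1, 0.6, -0.4]
opening: 0.0857
ee_pos: [0.4792, 0.1051, 0.2628]
ee_pos: [0.4792, 0.1051, 0.2628]
ring [0.4872 0.0996 0.0222] 675 handle deg 179.4 369
[0.00324883 0.3440842  0.35223495 0.35442963]
rel [-9.700e-03  2.000e-04  2.128e-01] [-0.0001 -0.0001 -0.0004] rows>= 6
```

```bash
python3 -m inch '[[-0.0097,0,0.03,0,0,-0.096,0],[-0.0097,0,0.07,0,0,-0.096,0],[-0.0097,0,0.11,0,0,-0.096,0],[-0.0097,0,0.14,0,0,-0.096,0],[-0.0097,0,0.15,0,0,-0.096,0],[-0.0097,0,0.15,0,0,-0.096,0]]'
for i in 1 2 3; do python3 -m inch '[[0,0,0,0,0,0,0]]' | grep ee_; done
python3 -c "
from h import *
rel(.4872,.0996,.053,149.4)"
```

```text
time: 27.08
ee_pos: [0.4857, 0.0991, 0.1106]
tcp_rot: [-179.8, -0.2, 149.5]
wrist_force: [0.4, -0.3, 1.0]
opening: 0.0855
ee_pos: [0.4874, 0.0995, 0.1142]
ee_pos: [0.4882, 0.0997, 0.1153]
ee_pos: [0.4882, 0.0997, 0.1152]
rel [ 0.001  -0.0007  0.0622] [0.0023 0.0025 0.0022] rows>= 2
```

```bash
python3 -m inch '[[0.001,0,0.02,0,0,0,0],[0.001,0,0.04,0,0,0,0],[0.001,0,0.055,0,0,0,0],[0.001,0,0.061,0,0,0,0],[0.001,0,0.061,0,0,0,0],[0.001,0,0.061,0,0,0,0]]'
python3 -m inch '[[0,0,0,0,0,0,1],[0,0,0,0,0,0,1],[0,0,0,0,0,0,1],[0,0,0,0,0,0,1],[0,0,0,0,0,0,1],[0,0,0,0,0,0,1],[0,0,0,0,0,0,1],[0,0,0,0,0,0,1],[0,0,0,0,0,0,1]]' 35
python3 -m inch '[[0,0,-0.01,0,0,0,1],[0,0,-0.03,0,0,0,1],[0,0,-0.06,0,0,0,1],[0,0,-0.1,0,0,0,1],[0,0,-0.13,0,0,0,1],[0,0,-0.14,0,0,0,1],[0,0,-0.14,0,0,0,1],[0,0,-0.14,0,0,0,1]]'
python3 - <<'E'
from h import *
c,p,d=snap("wrist","w14"); P=cloud(c,d); o=telemetry.get_obs()["ee_pos"]
s=pots(P,o[0],o[1],.205,.23,.085,.023)
print("pot centre minus tcp",s[:2]-o[:2]); rel(.6292,-.1436,.195,85)
E
```

```text
time: 27.83
ee_pos: [0.4868, 0.1001, 0.0531]
tcp_rot: [179.9, 0.1, 149.5]
wrist_force: [-0.5, -0.8, 1.0]
opening: 0.0852
time: 28.58
ee_pos: [0.4867, 0.1, 0.0529]
tcp_rot: [179.9, 0.1, 149.5]
wrist_force: [-0.7, 0.2, 5.8]
opening: 0.0452
time: 29.25
ee_pos: [0.4863, 0.0999, 0.1916]
tcp_rot: [180.0, 0.0, 149.5]
wrist_force: [0.1, 0.7, -1.6]
opening: 0.0449
ring [0.4861 0.0997 0.0226] 7404 handle deg 177.2 3328
pot centre minus tcp [ 0.00030093 -0.00016055]
rel [-0.247  -0.1371 -0.0046] [-1.8000e-03 -5.0000e-04  1.1263e+00] rows>= 10
```

```bash
python3 -m inch '[[0,0,-0.012,0,0,0.05,1],[-0.02,-0.011,-0.014,0,0,0.15,1],[-0.045,-0.025,-0.014,0,0,0.26,1],[-0.075,-0.042,-0.014,0,0,0.37,1],[-0.105,-0.058,-0.014,0,0,0.48,1],[-0.135,-0.075,-0.014,0,0,0.59,1],[-0.165,-0.092,-0.014,0,0,0.7,1],[-0.195,-0.108,-0.014,0,0,0.81,1],[-0.22,-0.122,-0.014,0,0,0.92,1],[-0.24,-0.133,-0.014,0,0,1.03,1],[-0.247,-0.137,-0.014,0,0,1.126,1],[-0.247,-0.137,-0.014,0,0,1.126,1]]'
for i in 1 2 3; do python3 -m inch '[[0,0,0,0,0,0,1]]' | grep ee_; done
python3 - <<'E'
from h import *
c,p,d=snap("wrist","w15"); P=cloud(c,d); o=telemetry.get_obs()["ee_pos"]
pots(P,o[0],o[1],.215,.25,.085,.023)
s=pots(P,.6292,-.1436,.04,.06,.05,.031)
rel(.6292,-.1436,.056,85)
cv2.imwrite("pics/w15c.png",p[:,:,::-1])
E
```

```text
time: 30.3
ee_pos: [0.6295, -0.1452, 0.2024]
tcp_rot: [-179.7, -0.0, 84.6]
wrist_force: [0.3, 0.1, -1.3]
opening: 0.0453
ee_pos: [0.629, -0.1434, 0.2036]
ee_pos: [0.629, -0.1427, 0.2048]
ee_pos: [0.6291, -0.1424, 0.2056]
ring [ 0.6278 -0.1424  0.0229] 9097 handle deg 112.7 3513
ring [ 0.6311 -0.141   0.0315] 660 handle deg -149.4 31
rel [-1.100e-03  1.000e-04  1.499e-01] [-0.0001 -0.0001  0.0031] rows>= 4
```

```bash
python3 -m inch '[[0,0.0015,0.03,0,0,0,1],[0,0.0015,0.06,0,0,0,1],[0,0.0015,0.08,0,0,0,1],[0,0.0015,0.09,0,0,0,1],[0,0.0015,0.09,0,0,0,1],[0,0.0015,0.09,0,0,0,1]]'
python3 - <<'E'
from h import *
c,p,d=snap("wrist","w16"); P=cloud(c,d); o=telemetry.get_obs()["ee_pos"]; print(o)
pots(P,.630,-.143,.04,.06,.05,.032)
cv2.imwrite("pics/w16c.png",cv2.resize(p[110:400,160:480,::-1],None,fx=2,fy=2))
E
```

```text
time: 31.1
ee_pos: [0.6311, -0.1432, 0.1167]
tcp_rot: [180.0, 0.0, 85.1]
wrist_force: [-0.3, -0.4, -0.3]
opening: 0.0451
[ 0.63163648 -0.1434083   0.1176695 ]
ring [ 0.6312 -0.1408  0.0314] 1125 handle deg nan 0
```

View pics/w16c.png

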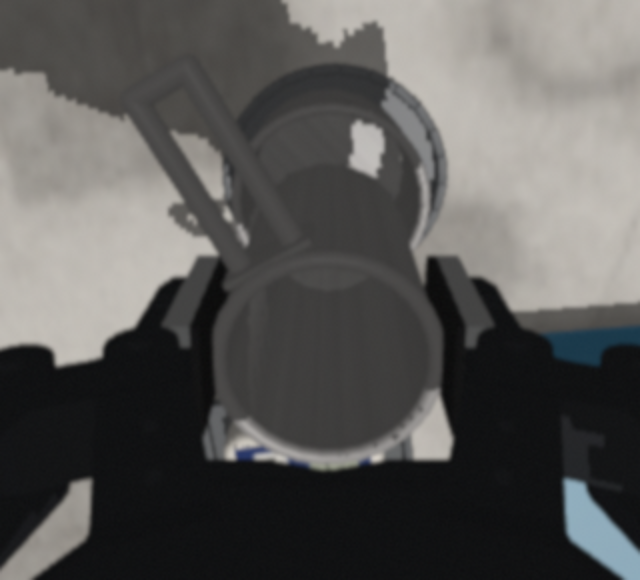

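```bash
python3 -m inch '[[0.001,-0.0005,0.01,0,0,0,1],[0.001,-0.0005,0.02,0,0,0,1],[0.001,-0.0005,0.03,0,0,0,1],[0.001,-0.0005,0.03,0,0,0,1]]'
python3 -m inch '[[0,0,0.008,0,0,0,1],[0,0,0.016,0,0,0,1],[0,0,0.022,0,0,0,1],[0,0,0.025,0,0,0,1],[0,0,0.025,0,0,0,1]]'
```

```text
time: 31.48
ee_pos: [0.6296, -0.1423, 0.083]
tcp_rot: [-179.8, -0.0, 85.0]
wrist_force: [-0.4, 0.4, -0.8]
opening: 0.0451
time: 31.9
ee_pos: [0.6302, -0.1424, 0.0597]
tcp_rot: [-179.9, -0.0, 85.0]
wrist_force: [-0.2, -0.5, -1.7]
opening: 0.0454
```

```bash
python3 -m inch '[[0,0,0.001,0,0,0,1],[0,0,0.002,0,0,0,1],[0,0,0.002,0,0,0,1]]';python3 -m inch '[[0,0,0.001,0,0,0,1],[0,0,0.001,0,0,0,1]]'
```

```text
time: 32.15
ee_pos: [0.6308, -0.1425, 0.0591]
tcp_rot: [180.0, 0.0, 85.0]
wrist_force: [-1.3, -0.3, -1.5]
opening: 0.0448
time: 32.32
ee_pos: [0.6309, -0.1425, 0.0581]
tcp_rot: [180.0, 0.0, 85.0]
wrist_force: [0.6, -0.1, -1.1]
opening: 0.0454
```

```bash
python3 -m inch '[[0,0,0.001,0,0,0,1],[0,0,0.001,0,0,0,1]]';python3 -m inch '[[0,0,0.001,0,0,0,1],[0,0,0.001,0,0,0,1]]'
```

```text
time: 32.48
ee_pos: [0.631, -0.1426, 0.058]
tcp_rot: [179.9, 0.0, 85.0]
wrist_force: [-1.1, 0.1, 4.8]
opening: 0.0455
time: 32.65
ee_pos: [0.6311, -0.1426, 0.0579]
tcp_rot: [179.9, 0.0, 85.0]
wrist_force: [-3.2, 0.9, 11.0]
opening: 0.0453
```

```bash
python3 -m inch '[[0,0,-0.001,0,0,0,0.8],[0,0,-0.001,0,0,0,0.5],[0,0,-0.001,0,0,0,0],[0,0,-0.001,0,0,0,0],[0,0,-0.001,0,0,0,0],[0,0,-0.001,0,0,0,0],[0,0,-0.03,0,0,0,0],[0,0,-0.07,0,0,0,0],[0,0,-0.11,0,0,0,0],[0,0,-0.15,0,0,0,0],[0,0,-0.19,0,0,0,0],[0,0,-0.22,0,0,0,0]]'
for i in 1 2; do python3 -m inch '[[0,0,0,0,0,0,0]]' | grep ee_; done
python3 - <<'E'
from h import *
c,p,d=snap("wrist","w17"); P=cloud(c,d); Z=P[...,2]
s=pots(P,.630,-.143,.07,.1,.085,.023)
q=P[(abs(np.hypot(P[...,0]-s[0],P[...,1]-s[1])-.022)<.003)&(Z>.07)&(Z<.1)]; print("rim z pct",np.percentile(q[:,2],[50,90,97]))
w=pots(P,.630,-.143,.044,.056,.055,.032)
h=P[(np.hypot(P[...,0]-s[0],P[...,1]-s[1])>.04)&(np.hypot(P[...,0]-s[0],P[...,1]-s[1])<.08)&(Z>.055)&(Z<.1)]
a=np.degrees(np.arctan2(h[:,1]-w[1],h[:,0]-w[0])).round(-1); print(dict(zip(*np.unique(a,return_counts=True))))
rel(.45,-.0,.28,85)
E
```

```text
time: 33.65
ee_pos: [0.6305, -0.1425, 0.2795]
tcp_rot: [179.8, 0.0, 85.0]
wrist_force: [1.2, -0.8, -0.6]
opening: 0.0855
ee_pos: [0.6317, -0.1427, 0.2833]
ee_pos: [0.6315, -0.1427, 0.2779]
ring [ 0.6298 -0.144   0.0221] 685 handle deg 141.2 503
rim z pct [0.08495687 0.08635408 0.086832  ]
ring [ 0.6304 -0.1428  0.0327] 418 handle deg -143.0 69
{np.float64(-150.0): np.int64(100), np.float64(-140.0): np.int64(97), np.float64(-130.0): np.int64(17), np.float64(100.0): np.int64(1), np.float64(110.0): np.int64(128), np.float64(120.0): np.int64(120), np.float64(130.0): np.int64(17)}
rel [ 0.1263 -0.1927 -0.0043] [0.0006 0.0001 0.0003] rows>= 6
```

```bash
python3 -m inch '[[0.114,-0.341,0,0,0,0,0],[0.114,-0.341,0,0,0,0,0],[0.114,-0.341,0,0,0,0,0],[0.114,-0.341,0,0,0,0,0],[0.114,-0.341,0,0,0,0,0],[0.114,-0.341,0,0,0,0,0],[0.114,-0.341,0,0,0,0,0],[0.114,-0.341,0,0,0,0,0],[0.114,-0.341,0,0,0,0,0],[0.114,-0.341,0,0,0,0,0],[0.114,-0.341,0,0,0,0,0],[0.114,-0.341,0,0,0,0,0]]'
python3 - <<'E'
from h import *
c,p,d=snap("top","top1"); P=cloud(c,d); Z=P[...,2]; P0=cloud(c,np.load("top0.npy"))
def st(n,x,y,r,a,b,Q=P):
    q=Q[(np.hypot(Q[...,0]-x,Q[...,1]-y)<r)&(Q[...,2]>a)&(Q[...,2]<b)]; print(n,len(q),q.mean(0).round(4) if len(q) else "",np.percentile(q[:,2],[5,95]).round(4) if len(q) else "")
st("narrow rim",.63,-.143,.026,.075,.1); pots(P,.630,-.143,.07,.1,.085,.023)
st("wide rim",.63,-.143,.035,.043,.06); pots(P,.630,-.143,.043,.057,.05,.032)
st("cyl",.616,.1855,.03,.18,.21); st("timer",.611,-.285,.04,.012,.03); st("dropper",.631,.0245,.02,.085,.12)
st("flask now",.74,-.035,.06,.03,.16); st("flask 0",.74,-.035,.06,.03,.16,P0)
g=cv2.cvtColor(p,cv2.COLOR_RGB2GRAY).astype(int); g0=cv2.cvtColor(cv2.imread("pics/top0.png"),cv2.COLOR_BGR2GRAY).astype(int)
print("flask img diff",abs(g-g0)[138:178,272:312].mean())
E
```

```text
time: 34.87
ee_pos: [0.3011, 0.0006, 0.2749]
tcp_rot: [-179.9, 0.0, 85.0]
wrist_force: [-0.1, -0.9, -0.7]
opening: 0.0856
narrow rim 113 [ 0.6301 -0.1441  0.0846] [0.0787 0.0891]
ring [ 0.6302 -0.1437  0.0224] 124 handle deg 139.7 98
wide rim 151 [ 0.6293 -0.1453  0.0507] [0.0456 0.0554]
ring [ 0.6314 -0.1413  0.0322] 143 handle deg -140.0 15
cyl 88 [0.6162 0.1877 0.191 ] [0.1821 0.1977]
timer 709 [ 0.61   -0.2832  0.0183] [0.0144 0.0221]
dropper 31 [0.6314 0.0225 0.0986] [0.0896 0.1028]
flask now 728 [ 0.7372 -0.0382  0.0812] [0.0339 0.1406]
flask 0 726 [ 0.737  -0.0382  0.0812] [0.0332 0.14  ]
flask img diff 1.08
```

All checks agree, so I'm handing the job in.

```bash
python3 -c "
from workcell import order
print(order.job_done())"
```

```text
the job is handed in; nothing more can be done
None
```

The job is handed in at about 35 s of robot time. I placed the wide pot, cylinder, timer (the one nearest the base) and dropper bottle in their trays, in that order. I then stood the narrow pot inside the wide one.

- **Heights:** camera depth puts everything on its floor. The wide pot's rim is at about 50 mm, the narrow pot's rim at 85 mm, and the top of the cylinder's foot at 14 mm. The timer's top is level at 18 mm and the bottle's top is at 104 mm.
- **Handles:** they point at about 115° (narrow) and −142° (wide), so they stand about 103° apart.
- **Flask:** it reads the same before and after, to within 0.2 mm.
- **Forces:** the highest wrist reading I saw was about 16 N, at set-down.

**Disagreements:** the two cameras' centres for the wide pot differed by 2–3 mm, within the 7 mm of play. An automatic fit gave about 140° for the narrow pot's handle, because it also caught points on the wide pot's handle. Separated by direction, the points give about 115°. The final overhead check was by numbers only, since the 16 pictures were used up.

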